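Clear the broken lamp glass off the sorting board

TASK

Use the wooden scraper block to wipe all four shards of broken lamp glass off the steel sorting board into the waste tray at its end; they are sharp, so do not touch them with the gripper or arm. Then swing the tray's lid fully shut over them and stand the scraper upright back on the black rubber mat, letting go of it, in either order. Leave the table lamp, the carton and the power adapter where they are.

Things in the scene. Friction and masses are not known exactly. Their poses are not given: they have to be found in the camera images.
- board: fixed sorting board, a block 220 mm (its x) by 240 mm (its y); flat steel top 60 mm above the bench; origin at the middle of its underside, on the bench. Along both sides (x = +-100 to +-110 mm) stands a kerb 12 mm high; the ends (y = +-120 mm) are open. A waste tray is built on to its +y end, spanning y 120 to 260 mm
- tray_floor (a point): middle of the inner floor of the open-topped grey waste tray, at (0, 187.5, 4) mm in the board's frame, axes as the board's. Inside it measures 210 mm (x) by 135 mm (y); walls 5 mm thick, tops 55 mm above the bench; the board's end face is its near wall
- tray_lid (a joint): angle of the tray's grey lid, rad: 0 shut (lying level over the tray), pi/2 upright, 2.1 fully open (leaning outwards, away from the board). The hinge lies along the board's x on the tray's outer wall. The lid is stiff and stays at the angle where it is left
- lid_hinge (a point): middle of the lid's hinge line, at (0, 260, 58) mm in the board's frame; its axes turn with the lid and equal the board's when it is shut
- lid_edge (a point): middle of the lid's free edge, 135 mm from the hinge. The lid is a flat panel 220 mm long (along the hinge), 135 mm wide and 4 mm thick, centred on hinge and edge
- scraper: loose wooden scraper block: a base 140 mm long (its x), 36 mm wide (its y), 22 mm high, and on top along its middle an upright grip fin 90 mm long (x), 24 mm thick (y), from 22 to 67 mm height; about 0.25 kg; origin at the middle of its underside
- mat: fixed black rubber mat on the bench, 220 mm (its x) by 120 mm (its y), 4 mm thick; the scraper stands on it at the start; origin at the middle of its underside
- shard0: flat irregular shard of white opal glass, one of four, about 60 mm long (no point over 31 mm from its middle), 36 mm wide, 8 mm thick; lies flat on the steel board at the start, near any corner of it; origin at the middle of its underside, z up from the board
- shard1: flat irregular shard of white opal glass, one of four, about 60 mm long (no point over 31 mm from its middle), 36 mm wide, 8 mm thick; lies flat on the steel board at the start, near any corner of it; origin at the middle of its underside, z up from the board
- shard2: flat irregular shard of white opal glass, one of four, about 60 mm long (no point over 31 mm from its middle), 36 mm wide, 8 mm thick; lies flat on the steel board at the start, near any corner of it; origin at the middle of its underside, z up from the board
- shard3: flat irregular shard of white opal glass, one of four, about 60 mm long (no point over 31 mm from its middle), 36 mm wide, 8 mm thick; lies flat on the steel board at the start, near any corner of it; origin at the middle of its underside, z up from the board
- lamp: bystander: small table lamp, round steel base of 120 mm diameter, white shade, 160 mm high; origin at the middle of its underside
- carton: bystander: plain cardboard carton 70 x 70 mm, 120 mm high; origin at the middle of its underside
- adapter: bystander: black power adapter 60 (x) x 100 (y) mm, 36 mm high; origin at the middle of its underside
Things that resemble listed ones, but are neither listed nor needed, are in the scene too. Leave any blue or orange look-alike of the shard3 alone. Several things have the shape of the scraper; the one meant has the colours described above.

How it is judged:
By the outcome, as a careful person would: the job done as asked, in the order asked, and still so for the second after the job is handed in, with the robot touching nothing.
It also fails if it takes over 70 s, if anything falls off the work surface, if the arm or the gripper's body presses on something with over 40 N, if the wrist force passes 120 N, or if a joint passes its speed limit or range.

ROBOT

A 6-joint arm with a two-finger parallel gripper is mounted at the origin on the work surface. World frame = base frame: x ahead of the robot, y to its left, z up, the work surface at z = 0. Lengths are in mm, angles in degrees, forces in N, time in s.
With the tool pointing down it reaches from about 300 to 850 mm from the base axis. Payload 4.2 kg.
Tool frame: the origin (TCP) lies at the very end of the fingers, on their centre line; the grasp point (between the pads) lies 19 mm behind it; z points along the fingers, y is the line along which they close (so a half turn about z gives the same grasp; the last joint's range is limited). The gripper opens to 91 mm and grips with 3 to 60 N. Pads are 32 mm wide; open, the fingers measure 118 mm over their backs; the gripper's body (76 mm by 178 mm) begins 60 mm behind the grasp point.
Start: joints at [72.651, 18.312, 89.639, -0, 72.044, -1.146], TCP at [160.453, 552.176, 213.976] pointing down, gripper open.
Joint ranges: [-177.97, 177.97], [-48.28, 115.42], [12.27, 149.76], [-77.06, 257.06], [2.81, 150.46], [-146.56, 146.56]. Speed limits (degrees/s): [147.25, 147.25, 180, 180, 180, 180].

INTERFACE

Orientations are given as [roll, pitch, yaw] about the fixed x, y, z axes, in that order (R = Rz(yaw) Ry(pitch) Rx(roll)).
In Python, from workcell import env, grab_frame gives the robot as it stands. The module is installed in compiled form; this text tells all that it offers.
- The arm moves only by the tool move_arm, never from a script. Its argument "plan" is a list of rows, each an object of numbers: "tx", "ty", "tz": the shift along the tool's x, y, z in cm; "wx", "wy", "wz": the turn, a rotation vector about the tool's x, y, z in rad. In form: [{"tx": .., "ty": .., "tz": .., "wx": .., "wy": .., "wz": ..}, ...]. A call has 1 to 12 rows; each row shifts and turns the commanded pose from where the row before left it, along the tool's axes as they then stand; what a row does not reach is not made up. A row lasts 1/12 s, in which the tool goes at most 41.7 mm and 7.16 degrees, less where a joint would pass 70% of its speed; a pose out of reach is approached as far as the arm can. A call is refused whole if a number of a shift passes 4.17 or a number of a turn 0.125, either way. A call with a gripper value outside its range is refused whole. "gripper" is the finger opening in cm, from 0 to 9.12, set as the call begins (left out, the last holds). The fingers move at their own pace and stop on an object; "force" is the grip in N (left out, the last holds). Time passes only in rows, so rows that do not move let the fingers close. It gives the time, the measured TCP pose, the force, the opening and the grip force at its end, in the units of the state.
- env.state(): the state, without advancing time (a new reading comes with each control period).
- grab_frame(name): name is "scene" or "top"; returns a dict with "color" (400x640x3 uint8, red, green, blue), "vfov" (degrees; the focal length in pixels is half the picture's height over the tangent of half this angle, whatever the lens; pixels are square), "cx", "cy" (the principal point, pixels), "view" (4x4, takes a point from world to camera coordinates). Camera axes: x right, y up, looking along -z (the intrinsics and any distortion apply to the point x, -y, -z); pixel columns grow to the right and rows downward; lengths in mm; the calibration is good to about 2 mm. A picture is of the moment at which its call begins. There is no depth.
- env.job_done(): hands the job in; it is judged then, once.
The state is a dict: "time_s": time; "qpos": joint angles; "qvel": joint speeds; "effort": joint torques, N m; "ee_pos": TCP position; "ee_rot": TCP orientation; "force": force on the tool from outside, world axes, zero at the start; "torque": the same for the moment, N m; "gripper_width": finger opening in mm; "gripper_force": force on a finger pad.
Only numpy, scipy, OpenCV 4.12 (cv2) and the standard library are available. Lean on these libraries where they do the work, as an engineer would, in place of code of your own. Each camera call takes 0.05 s, during which the arm holds its last target. There are 200 camera calls.

## Working session

There is one attempt and no reset: what is moved stays moved. The work goes in short steps, Python scripts to look and compute and a tool call to move; the robot and the scene stay as the last step left them, time stands still between calls to the robot, and variables do not carry over. Pictures are saved under pics/ and viewed, at most 10 in all, crops included, and the job is handed in when it is done.

Besides the shell and the picture viewer there is one more tool, called after "Emit:" as name(argument=value, ...) on one line, values as JSON. move_arm: Moves the arm, as the interface text tells. Its arguments: {"type":"object","properties":{"plan":{"type":"array","items":{"type":"object","properties":{"tx":{"type":"number"},"ty":{"type":"number"},"tz":{"type":"number"},"wx":{"type":"number"},"wy":{"type":"number"},"wz":{"type":"number"}}}},"gripper":{"type":"number"},"force":{"type":"number"}},"required":["plan"]}

```bash
mkdir -p pics
cat > h.py <<'E'
import numpy as np, cv2, pickle
from workcell import env, grab_frame
def snap(n,tag):
    f=grab_frame(n); cv2.imwrite(f'pics/{tag}.png',f['color'][:,:,::-1]); pickle.dump(f,open(f'pics/{tag}.pkl','wb')); return f
def load(tag): return pickle.load(open(f'pics/{tag}.pkl','rb'))
def foc(f): return f['color'].shape[0]/2/np.tan(np.radians(f['vfov'])/2)
def ray(f,u,v):
    k=foc(f); V=np.array(f['view']); R=V[:3,:3]; c=-R.T@V[:3,3]
    d=R.T@np.array([(u-f['cx'])/k,-(v-f['cy'])/k,-1]); return c,d
def onz(f,u,v,z):
    c,d=ray(f,u,v); return c+d*(z-c[2])/d[2]
def proj(f,p):
    V=np.array(f['view']); q=V[:3,:3]@np.array(p)+V[:3,3]; k=foc(f)
    return f['cx']+k*q[0]/-q[2], f['cy']-k*q[1]/-q[2]
E
python3 - <<'E'
from h import *
for n in('scene','top'):
    f=snap(n,n+'0'); print({k:v for k,v in f.items() if k!='color'})
print(env.state())
E
```

```text
{'vfov': 52.901597826808796, 'cx': 326.1095817479845, 'cy': 197.17781475290838, 'view': array([[ 8.10755978e-01,  5.85042450e-01, -2.00018694e-02,
        -3.99958117e+02],
       [-4.19224929e-01,  6.04134463e-01,  6.77696104e-01,
         3.07586134e+02],
       [ 4.08564808e-01, -5.41060885e-01,  7.35070008e-01,
        -1.49282759e+03],
       [ 0.00000000e+00,  0.00000000e+00,  0.00000000e+00,
         1.00000000e+00]])}
{'vfov': 44.64056836889965, 'cx': 312.3185717462026, 'cy': 199.42245561919603, 'view': array([[-7.06001403e-03, -9.99974777e-01,  7.76149522e-04,
        -1.54353808e+02],
       [ 9.77818744e-01, -6.74110156e-03,  2.09344363e-01,
        -6.30674489e+02],
       [-2.09333851e-01,  2.23690769e-03,  9.77841672e-01,
        -1.14458124e+03],
       [ 0.00000000e+00,  0.00000000e+00,  0.00000000e+00,
         1.00000000e+00]])}
{'time_s': 0.1, 'qpos': array([ 7.26516384e+01,  1.83462636e+01,  8.96986962e+01, -1.66134568e-03,
        7.20443135e+01, -1.14449624e+00]), 'qvel': array([-0.02018335, -0.14728323, -0.19891987, -0.10493137, -0.02520926,
       -0.07031345]), 'effort': array([ 5.67098614e-04, -4.13329554e+01, -2.32509452e+01,  7.27953343e-02,
        4.20462212e-02, -5.41323777e-05]), 'ee_pos': array([160.31727903, 551.72962607, 213.2264246 ]), 'ee_rot': array([-1.79910713e+02, -2.03820231e-04,  1.63796648e+02]), 'force': array([-0.24580552,  0.07917402, -0.85642729]), 'torque': array([-0.01030992, -0.01593346,  0.03869938]), 'gripper_force': 0.0, 'gripper_width': 91.14299201961346}
```

View pics/scene0.png

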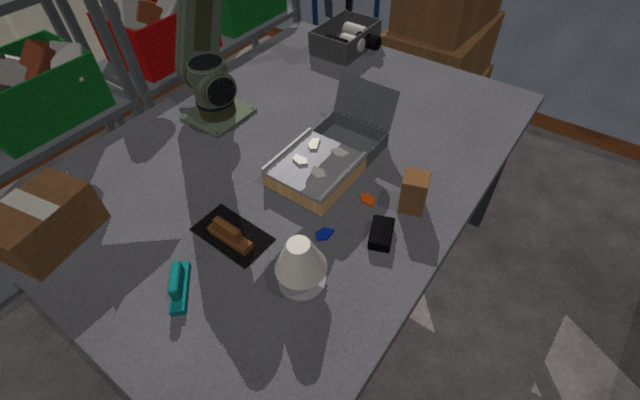

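View pics/top0.png

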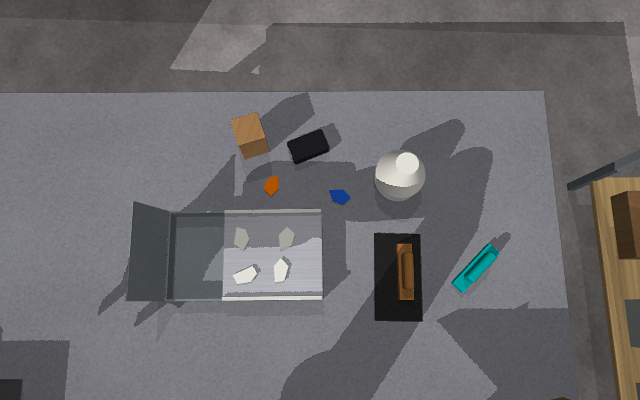

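The scene view shows the brown scraper on the black mat at (232,235), a teal look-alike at (179,288) and four white shards on the board near (315,155). In the top view the candidates are brown (405,272), which is wooden and on the mat as described, and teal (475,268), which is not wooden. The orange (272,186) and blue (340,197) pieces are decoys. I'll confirm in an enlarged crop.

Run:
```python
from h import *
im=cv2.imread('pics/top0.png')[190:330,120:440]
cv2.imwrite('pics/crop0.png',cv2.resize(im,None,fx=2.5,fy=2.5,interpolation=cv2.INTER_CUBIC))
```

```text
(no output)
```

View pics/crop0.png

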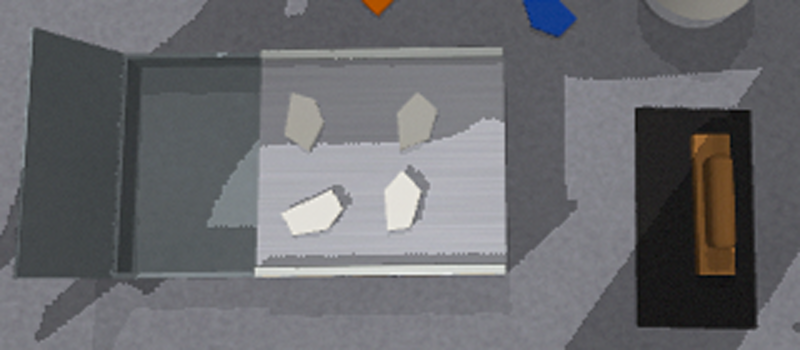

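The crop shows the board (256–506, 48–276), its four shards, and the wooden scraper on the mat with base corners at (692,134) and (735,275). It's the right one.

Run:
```python
from h import *
f=load('top0')
P=lambda u,v,z:np.round(onz(f,120+(u+.5)/2.5-.5,190+(v+.5)/2.5-.5,z),1)
print('kerb',[P(*p,72)[:2] for p in [(260,49),(503,47),(506,275),(255,277)]])
print('mat',[P(*p,4)[:2] for p in [(636,108),(750,110),(756,328),(636,326)]])
print('base',[P(*p,26)[:2] for p in [(692,134),(731,134),(735,275),(695,275)]])
hsv=cv2.cvtColor(f['color'],cv2.COLOR_RGB2HSV)
def big(m): 
    c,_=cv2.findContours(m.astype(np.uint8),0,2); return [x for x in c if cv2.contourArea(x)>80]
# wood in mat region
sub=np.zeros(hsv.shape[:2],bool); sub[230:325,370:425]=1
for c in big(sub&(hsv[...,1]>110)&(hsv[...,2]>50)):
    print('wood',cv2.minAreaRect(c),[P((u+.5-120)*2.5-.5,(v+.5-190)*2.5-.5,26)[:2] for u,v in cv2.boxPoints(cv2.minAreaRect(c))])
# shards: warm tint (r-b) on the board
C=f['color'].astype(int); d=C[...,0]-C[...,2]
sub[:]=0; sub[222:288,224:318]=1
for c in big(sub&(d>3)):
    M=cv2.moments(c);u,v=M['m10']/M['m00'],M['m01']/M['m00']
    w=np.array([onz(f,*p,68)[:2] for p in c[:,0]]); m=onz(f,u,v,68)[:2]
    print('shard',np.round((u,v)),np.round(m),np.round(w.min(0)),np.round(w.max(0)),cv2.contourArea(c))
s=load('scene0')
for p in [(300,-300,71),(500,-60,60)]: print(proj(s,p))
```

```text
kerb [array([605.1,  59.9]), array([ 605.4, -179.7]), array([ 385.1, -180.2]), array([385. ,  57.8])]
mat [array([ 553.6, -317.7]), array([ 550.7, -435.3]), array([ 332.3, -429.6]), array([ 335.1, -310.4])]
base [array([ 523.6, -370.5]), array([ 523.3, -409.9]), array([ 383.9, -406.9]), array([ 384.2, -367.4])]
wood ((405.21868896484375, 271.0144348144531), (56.694725036621094, 16.46554183959961), 87.0643310546875) [array([ 524.1, -368.1]), array([ 525.9, -409.7]), array([ 385.8, -409.9]), array([ 384.1, -369.3])]
shard [245. 275.] [444.   4.] [426. -22.] [466.  33.] 241.5
shard [280. 270.] [455. -80.] [430. -97.] [482. -65.] 217.0
shard [286. 238.] [533. -93.] [ 507. -113.] [561. -77.] 215.5
shard [241. 238.] [534.  16.] [507.  -3.] [561.  33.] 213.5
(np.float64(210.05186662048433), np.float64(180.24042572217533))
(np.float64(315.866036839426), np.float64(163.2168386202967))
```

Emit:
move_arm(plan=[{"tx":-2.9,"ty":-2.6,"tz":-0.4},{"tx":-2.9,"ty":-2.6,"tz":-0.4},{"tx":-2.9,"ty":-2.6,"tz":-0.4},{"tx":-2.9,"ty":-2.6,"tz":-0.4},{"tx":-2.9,"ty":-2.6,"tz":-0.4},{"tx":-2.9,"ty":-2.6,"tz":-0.4},{"tx":-2.9,"ty":-2.6,"tz":-0.4},{"tx":-2.9,"ty":-2.6,"tz":-0.4},{"tx":-2.9,"ty":-2.6,"tz":-0.4},{"tx":-2.9,"ty":-2.6,"tz":-0.4},{"tx":-2.9,"ty":-2.6,"tz":-0.4},{"tx":-2.9,"ty":-2.6,"tz":-0.4}], gripper=9.0)

```text
schema error: expected keys tx, ty, tz, wx, wy, wz
```

```bash
cat >> h.py <<'E'
def go(x,y,z,yaw=None):
    from scipy.spatial.transform import Rotation as R
    s=env.state(); r=R.from_euler('xyz',s['ee_rot'],degrees=True)
    d=r.inv().apply(np.array([x,y,z])-s['ee_pos'])/10
    print('pos',np.round(s['ee_pos'],1),'rot',np.round(s['ee_rot'],2),'t',round(s['time_s'],2),'F',np.round(s['force'],1),'gw',round(s['gripper_width'],1),'q6',round(s['qpos'][5]))
    print('tool shift cm',np.round(d,2),'rows',np.ceil(np.linalg.norm(d)/4.1))
    if yaw is not None: print('turn',np.round((r.inv()*R.from_euler('xyz',[180,0,yaw],degrees=True)).as_rotvec(),3))
E
python3 -c "
from h import *
go(454,-388.5,200,-1.3)"
```

```text
pos [160.3 551.7 213.2] rot [-179.91   -0.    163.8 ] t 0.1 F [-0.2  0.1 -0.9] gw 91.1 q6 -1
tool shift cm [-54.44 -82.09   1.45] rows 25.0
turn [-0.000e+00  2.000e-03  2.881e+00]
```

All six keys are required.

Emit:
move_arm(plan=[{"tx":-2.9,"ty":-2.6,"tz":-0.4,"wx":0,"wy":0,"wz":0},{"tx":-2.9,"ty":-2.6,"tz":-0.4,"wx":0,"wy":0,"wz":0},{"tx":-2.9,"ty":-2.6,"tz":-0.4,"wx":0,"wy":0,"wz":0},{"tx":-2.9,"ty":-2.6,"tz":-0.4,"wx":0,"wy":0,"wz":0},{"tx":-2.9,"ty":-2.6,"tz":-0.4,"wx":0,"wy":0,"wz":0},{"tx":-2.9,"ty":-2.6,"tz":-0.4,"wx":0,"wy":0,"wz":0},{"tx":-2.9,"ty":-2.6,"tz":-0.4,"wx":0,"wy":0,"wz":0},{"tx":-2.9,"ty":-2.6,"tz":-0.4,"wx":0,"wy":0,"wz":0},{"tx":-2.9,"ty":-2.6,"tz":-0.4,"wx":0,"wy":0,"wz":0},{"tx":-2.9,"ty":-2.6,"tz":-0.4,"wx":0,"wy":0,"wz":0},{"tx":-2.9,"ty":-2.6,"tz":-0.4,"wx":0,"wy":0,"wz":0},{"tx":-2.9,"ty":-2.6,"tz":-0.4,"wx":0,"wy":0,"wz":0}], gripper=9.0)

```text
time_s: 1.1
ee_pos: [407.9, 153.6, 262.0]
ee_rot: [180.0, -0.0, 163.8]
force: [0.3, -0.0, 0.4]
gripper_width: 89.7
gripper_force: 0.0
```

```bash
python3 -c "
from h import *
go(454,-388.5,200,-1.3)"
```

```text
pos [407.9 153.6 262. ] rot [ 1.800e+02 -1.000e-02  1.638e+02] t 1.1 F [ 0.3 -0.   0.4] gw 89.7 q6 -55
tool shift cm [-19.55 -50.77   6.2 ] rows 14.0
turn [-0.    -0.     2.882]
```

Emit:
move_arm(plan=[{"tx":-1.4,"ty":-3.7,"tz":0.2,"wx":0,"wy":0,"wz":0},{"tx":-1.4,"ty":-3.7,"tz":0.2,"wx":0,"wy":0,"wz":0},{"tx":-1.4,"ty":-3.7,"tz":0.2,"wx":0,"wy":0,"wz":0},{"tx":-1.4,"ty":-3.7,"tz":0.2,"wx":0,"wy":0,"wz":0},{"tx":-1.4,"ty":-3.7,"tz":0.2,"wx":0,"wy":0,"wz":0},{"tx":-1.4,"ty":-3.7,"tz":0.2,"wx":0,"wy":0,"wz":0},{"tx":-1.4,"ty":-3.7,"tz":0.2,"wx":0,"wy":0,"wz":0},{"tx":-1.4,"ty":-3.7,"tz":0.2,"wx":0,"wy":0,"wz":0},{"tx":-1.4,"ty":-3.7,"tz":0.2,"wx":0,"wy":0,"wz":0},{"tx":-1.4,"ty":-3.7,"tz":0.2,"wx":0,"wy":0,"wz":0},{"tx":-1.4,"ty":-3.7,"tz":0.2,"wx":0,"wy":0,"wz":0},{"tx":-1.4,"ty":-3.7,"tz":0.2,"wx":0,"wy":0,"wz":0}])

```text
time_s: 2.1
ee_pos: [444.5, -319.7, 237.4]
ee_rot: [180.0, -0.0, 163.8]
force: [0.8, 0.4, -0.7]
gripper_width: 89.8
gripper_force: 0.0
```

Emit:
move_arm(plan=[{"tx":0,"ty":0,"tz":0,"wx":0,"wy":0,"wz":0.12},{"tx":0,"ty":0,"tz":0,"wx":0,"wy":0,"wz":0.12},{"tx":0,"ty":0,"tz":0,"wx":0,"wy":0,"wz":0.12},{"tx":0,"ty":0,"tz":0,"wx":0,"wy":0,"wz":0.12},{"tx":0,"ty":0,"tz":0,"wx":0,"wy":0,"wz":0.12},{"tx":0,"ty":0,"tz":0,"wx":0,"wy":0,"wz":0.12},{"tx":0,"ty":0,"tz":0,"wx":0,"wy":0,"wz":0.12},{"tx":0,"ty":0,"tz":0,"wx":0,"wy":0,"wz":0.12},{"tx":0,"ty":0,"tz":0,"wx":0,"wy":0,"wz":0.12},{"tx":0,"ty":0,"tz":0,"wx":0,"wy":0,"wz":0.12},{"tx":0,"ty":0,"tz":0,"wx":0,"wy":0,"wz":0.12},{"tx":0,"ty":0,"tz":0,"wx":0,"wy":0,"wz":0.12}])

```text
time_s: 3.1
ee_pos: [444.8, -317.6, 237.4]
ee_rot: [-179.9, -0.0, 80.9]
force: [-0.4, 0.0, -0.2]
gripper_width: 90.2
gripper_force: 0.0
```

Emit:
move_arm(plan=[{"tx":0,"ty":0,"tz":0,"wx":0,"wy":0,"wz":0.12},{"tx":0,"ty":0,"tz":0,"wx":0,"wy":0,"wz":0.12},{"tx":0,"ty":0,"tz":0,"wx":0,"wy":0,"wz":0.12},{"tx":0,"ty":0,"tz":0,"wx":0,"wy":0,"wz":0.12},{"tx":0,"ty":0,"tz":0,"wx":0,"wy":0,"wz":0.12},{"tx":0,"ty":0,"tz":0,"wx":0,"wy":0,"wz":0.12},{"tx":0,"ty":0,"tz":0,"wx":0,"wy":0,"wz":0.12},{"tx":0,"ty":0,"tz":0,"wx":0,"wy":0,"wz":0.12},{"tx":0,"ty":0,"tz":0,"wx":0,"wy":0,"wz":0.12},{"tx":0,"ty":0,"tz":0,"wx":0,"wy":0,"wz":0.12},{"tx":0,"ty":0,"tz":0,"wx":0,"wy":0,"wz":0.12},{"tx":0,"ty":0,"tz":0,"wx":0,"wy":0,"wz":0.12}])

```text
time_s: 4.1
ee_pos: [444.8, -317.6, 237.4]
ee_rot: [-180.0, 0.0, -1.6]
force: [-0.1, 0.4, -0.5]
gripper_width: 90.0
gripper_force: 0.0
```

```bash
python3 -c "
from h import *
go(454,-388.5,100,-1.3); go(454,-388.5,33)"
```

```text
pos [ 444.8 -317.6  237.4] rot [-1.7996e+02  5.0000e-02 -1.5500e+00] t 4.1 F [-0.1  0.4 -0.5] gw 90.0 q6 55
tool shift cm [ 1.13  7.07 13.74] rows 4.0
turn [-0.001  0.001 -0.004]
pos [ 444.8 -317.6  237.4] rot [-1.7996e+02  5.0000e-02 -1.5500e+00] t 4.1 F [-0.1  0.4 -0.5] gw 90.0 q6 55
tool shift cm [ 1.13  7.08 20.44] rows 6.0
```

Emit:
move_arm(plan=[{"tx":0.3,"ty":1.8,"tz":2,"wx":0,"wy":0,"wz":0},{"tx":0.3,"ty":1.8,"tz":2,"wx":0,"wy":0,"wz":0},{"tx":0.3,"ty":1.8,"tz":2,"wx":0,"wy":0,"wz":0},{"tx":0.2,"ty":1.7,"tz":2,"wx":0,"wy":0,"wz":0},{"tx":0,"ty":0,"tz":2,"wx":0,"wy":0,"wz":0},{"tx":0,"ty":0,"tz":2,"wx":0,"wy":0,"wz":0},{"tx":0,"ty":0,"tz":2,"wx":0,"wy":0,"wz":0},{"tx":0,"ty":0,"tz":2,"wx":0,"wy":0,"wz":0},{"tx":0,"ty":0,"tz":2,"wx":0,"wy":0,"wz":0},{"tx":0,"ty":0,"tz":1.4,"wx":0,"wy":0,"wz":0},{"tx":0,"ty":0,"tz":1,"wx":0,"wy":0,"wz":0},{"tx":0,"ty":0,"tz":0,"wx":0,"wy":0,"wz":0}])

```text
time_s: 5.1
ee_pos: [453.2, -387.8, 31.4]
ee_rot: [-179.8, 0.2, -1.2]
force: [-0.5, 0.5, 0.6]
gripper_width: 89.7
gripper_force: 0.0
```

Emit:
move_arm(plan=[{"tx":0,"ty":0,"tz":0,"wx":0,"wy":0,"wz":0},{"tx":0,"ty":0,"tz":0,"wx":0,"wy":0,"wz":0},{"tx":0,"ty":0,"tz":0,"wx":0,"wy":0,"wz":0},{"tx":0,"ty":0,"tz":0,"wx":0,"wy":0,"wz":0},{"tx":0,"ty":0,"tz":0,"wx":0,"wy":0,"wz":0},{"tx":0,"ty":0,"tz":0,"wx":0,"wy":0,"wz":0},{"tx":0,"ty":0,"tz":0,"wx":0,"wy":0,"wz":0},{"tx":0,"ty":0,"tz":0,"wx":0,"wy":0,"wz":0},{"tx":0,"ty":0,"tz":0,"wx":0,"wy":0,"wz":0}], gripper=1.5, force=30)

```text
time_s: 5.85
ee_pos: [454.5, -389.0, 34.0]
ee_rot: [-180.0, -0.0, -1.2]
force: [0.7, 0.4, -0.5]
gripper_width: 33.2
gripper_force: 0.0
```

Emit:
move_arm(plan=[{"tx":0,"ty":0,"tz":0,"wx":0,"wy":0,"wz":0},{"tx":0,"ty":0,"tz":0,"wx":0,"wy":0,"wz":0},{"tx":0,"ty":0,"tz":0,"wx":0,"wy":0,"wz":0},{"tx":0,"ty":0,"tz":0,"wx":0,"wy":0,"wz":0},{"tx":0,"ty":0,"tz":0,"wx":0,"wy":0,"wz":0},{"tx":0,"ty":0,"tz":0,"wx":0,"wy":0,"wz":0}])

```text
time_s: 6.35
ee_pos: [454.5, -389.0, 33.9]
ee_rot: [180.0, -0.0, -1.2]
force: [-0.5, 0.3, -0.6]
gripper_width: 24.0
gripper_force: 30.0
```

Emit:
move_arm(plan=[{"tx":0,"ty":0,"tz":-1.5,"wx":0,"wy":0,"wz":0},{"tx":0,"ty":0,"tz":-2.5,"wx":0,"wy":0,"wz":0},{"tx":0,"ty":0,"tz":-2.5,"wx":0,"wy":0,"wz":0},{"tx":0,"ty":0,"tz":-2.5,"wx":0,"wy":0,"wz":0},{"tx":0,"ty":0,"tz":-1.5,"wx":0,"wy":0,"wz":0},{"tx":0,"ty":0,"tz":0,"wx":0,"wy":0,"wz":0}])

```text
time_s: 6.85
ee_pos: [456.1, -390.3, 142.4]
ee_rot: [179.8, -0.3, -1.2]
force: [0.9, -1.5, -2.7]
gripper_width: 23.8
gripper_force: 30.0
```

```bash
python3 -c "
from h import *
snap('scene','s1')
im=cv2.imread('pics/s1.png')[120:320,150:400]; cv2.imwrite('pics/s1c.png',cv2.resize(im,None,fx=2.5,fy=2.5))
go(493,-146,110,0)"
```

```text
pos [ 455.1 -389.4  140.1] rot [ 1.799e+02 -1.400e-01 -1.210e+00] t 6.9 F [-0.3  0.1 -2.5] gw 24.1 q6 50
tool shift cm [  3.27 -24.42   2.98] rows 7.0
turn [ 0.002 -0.002 -0.021]
```

View pics/s1c.png

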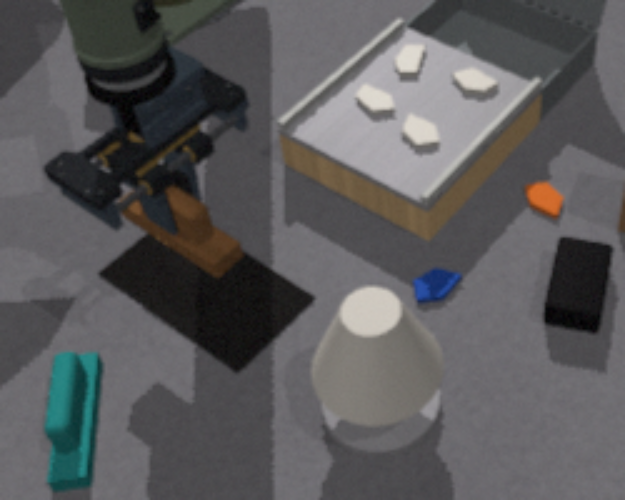

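The scraper is held level by its fin at crop (190,220), and all four shards are still in place on the board.

Emit:
move_arm(plan=[{"tx":0.4,"ty":-2.5,"tz":0,"wx":0,"wy":0,"wz":-0.021},{"tx":0.5,"ty":-3.5,"tz":0,"wx":0,"wy":0,"wz":0},{"tx":0.5,"ty":-3.5,"tz":0,"wx":0,"wy":0,"wz":0},{"tx":0.5,"ty":-3.5,"tz":0,"wx":0,"wy":0,"wz":0},{"tx":0.5,"ty":-3.5,"tz":0,"wx":0,"wy":0,"wz":0},{"tx":0.5,"ty":-3.5,"tz":0,"wx":0,"wy":0,"wz":0},{"tx":0.4,"ty":-2.5,"tz":0,"wx":0,"wy":0,"wz":0},{"tx":0,"ty":-1.4,"tz":0,"wx":0,"wy":0,"wz":0},{"tx":0,"ty":0,"tz":0,"wx":0,"wy":0,"wz":0},{"tx":0,"ty":0,"tz":0,"wx":0,"wy":0,"wz":0}])

```text
time_s: 7.73
ee_pos: [487.1, -149.3, 137.4]
ee_rot: [-180.0, 0.2, 0.1]
force: [-0.7, -0.2, -1.9]
gripper_width: 23.8
gripper_force: 30.0
```

```bash
python3 -c "
from h import *
go(493,-146,92,0)"
```

```text
pos [ 487.1 -149.3  137.4] rot [-1.7996e+02  1.7000e-01  1.0000e-01] t 7.73 F [-0.7 -0.2 -1.9] gw 23.8 q6 72
tool shift cm [ 0.6  -0.33  4.54] rows 2.0
turn [-0.001  0.003  0.002]
```

Emit:
move_arm(plan=[{"tx":0.3,"ty":0,"tz":1,"wx":0,"wy":0,"wz":0},{"tx":0.3,"ty":0,"tz":1,"wx":0,"wy":0,"wz":0},{"tx":0,"ty":0,"tz":1,"wx":0,"wy":0,"wz":0},{"tx":0,"ty":0,"tz":0.8,"wx":0,"wy":0,"wz":0},{"tx":0,"ty":0,"tz":0.4,"wx":0,"wy":0,"wz":0},{"tx":0,"ty":0,"tz":0.3,"wx":0,"wy":0,"wz":0},{"tx":0,"ty":0,"tz":0,"wx":0,"wy":0,"wz":0},{"tx":0,"ty":0,"tz":0,"wx":0,"wy":0,"wz":0}])

```text
time_s: 8.4
ee_pos: [494.2, -150.2, 94.0]
ee_rot: [-180.0, -0.0, -0.0]
force: [-0.5, -0.4, -2.1]
gripper_width: 23.7
gripper_force: 30.0
```

```bash
python3 -c "
from h import *
go(493,-146,92,0)"
```

```text
pos [ 494.2 -150.2   94. ] rot [-1.8e+02 -1.0e-02 -2.0e-02] t 8.4 F [-0.5 -0.4 -2.1] gw 23.7 q6 72
tool shift cm [-0.12 -0.42  0.2 ] rows 1.0
turn [-0. -0. -0.]
```

Emit:
move_arm(plan=[{"tx":0,"ty":-0.3,"tz":0.2,"wx":0,"wy":0,"wz":0},{"tx":0,"ty":-0.7,"tz":0,"wx":0,"wy":0,"wz":0},{"tx":0,"ty":-1,"tz":0,"wx":0,"wy":0,"wz":0},{"tx":0,"ty":-1,"tz":0,"wx":0,"wy":0,"wz":0},{"tx":0,"ty":-1,"tz":0,"wx":0,"wy":0,"wz":0},{"tx":0,"ty":-1,"tz":0,"wx":0,"wy":0,"wz":0},{"tx":0,"ty":-1,"tz":0,"wx":0,"wy":0,"wz":0},{"tx":0,"ty":-1,"tz":0,"wx":0,"wy":0,"wz":0},{"tx":0,"ty":-1,"tz":0,"wx":0,"wy":0,"wz":0},{"tx":0,"ty":-1,"tz":0,"wx":0,"wy":0,"wz":0},{"tx":0,"ty":-1,"tz":0,"wx":0,"wy":0,"wz":0},{"tx":0,"ty":-1,"tz":0,"wx":0,"wy":0,"wz":0}])

```text
time_s: 9.4
ee_pos: [494.1, -39.2, 92.0]
ee_rot: [180.0, -0.0, -0.0]
force: [1.0, -1.4, -1.6]
gripper_width: 23.9
gripper_force: 30.0
```

```bash
python3 -c "
from h import *
f=snap('scene','s2'); 
im=cv2.imread('pics/s2.png')[90:230,240:420]; cv2.imwrite('pics/s2c.png',cv2.resize(im,None,fx=3.5,fy=3.5,interpolation=2))
go(494,60,92,0)"
```

```text
pos [493.9 -37.6  91.9] rot [-1.7991e+02  1.0000e-02  1.0000e-02] t 9.45 F [ 0.1  1.2 -2. ] gw 24.1 q6 84
tool shift cm [ 0.01 -9.76  0.01] rows 3.0
turn [-0.002  0.     0.   ]
```

View pics/s2c.png

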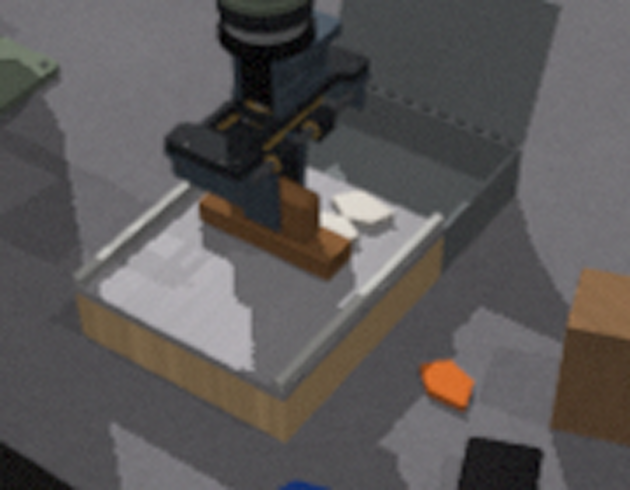

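The scraper is mid-board with the shards ahead of it near crop (350,215), and nothing is left behind, so I'll keep sweeping.

Emit:
move_arm(plan=[{"tx":0,"ty":-0.9,"tz":0,"wx":0,"wy":0,"wz":0},{"tx":0,"ty":-0.9,"tz":0,"wx":0,"wy":0,"wz":0},{"tx":0,"ty":-0.9,"tz":0,"wx":0,"wy":0,"wz":0},{"tx":0,"ty":-0.9,"tz":0,"wx":0,"wy":0,"wz":0},{"tx":0,"ty":-0.9,"tz":0,"wx":0,"wy":0,"wz":0},{"tx":0,"ty":-0.9,"tz":0,"wx":0,"wy":0,"wz":0},{"tx":0,"ty":-0.9,"tz":0,"wx":0,"wy":0,"wz":0},{"tx":0,"ty":-0.9,"tz":0,"wx":0,"wy":0,"wz":0},{"tx":0,"ty":-0.9,"tz":0,"wx":0,"wy":0,"wz":0},{"tx":0,"ty":-0.9,"tz":0,"wx":0,"wy":0,"wz":0},{"tx":0,"ty":-0.8,"tz":0,"wx":0,"wy":0,"wz":0},{"tx":0,"ty":0,"tz":0,"wx":0,"wy":0,"wz":0}])

```text
time_s: 10.45
ee_pos: [494.2, 59.4, 92.0]
ee_rot: [-180.0, -0.0, 0.1]
force: [-0.1, -0.5, -1.8]
gripper_width: 23.6
gripper_force: 30.0
```

```bash
python3 -c "
from h import *
f=snap('scene','s3'); 
g=snap('top','t3')
a=cv2.resize(cv2.imread('pics/s3.png')[90:230,260:420],None,fx=2.5,fy=2.5,interpolation=2)
b=cv2.resize(cv2.imread('pics/t3.png')[190:330,130:330],None,fx=2,fy=2.5,interpolation=2)
cv2.imwrite('pics/c3.png',np.hstack([a,b]))
go(494,60,92,0)"
```

```text
pos [494.1  58.2  91.9] rot [ 1.7999e+02 -0.0000e+00  4.0000e-02] t 10.55 F [ 1.2 -0.8 -1.8] gw 24.0 q6 95
tool shift cm [-0.01 -0.18 -0.01] rows 1.0
turn [ 0.    -0.     0.001]
```

View pics/c3.png

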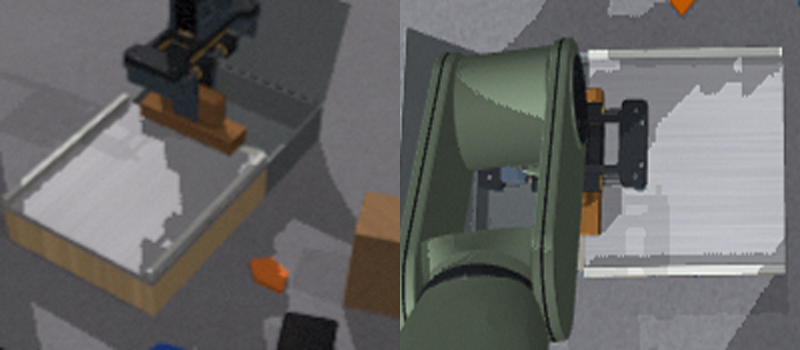

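Emit:
move_arm(plan=[{"tx":0,"ty":0.5,"tz":-1.5,"wx":0,"wy":0,"wz":0},{"tx":0,"ty":1,"tz":-2.5,"wx":0,"wy":0,"wz":0},{"tx":0,"ty":3,"tz":0,"wx":0,"wy":0,"wz":0},{"tx":0,"ty":3.5,"tz":0,"wx":0,"wy":0,"wz":0},{"tx":0,"ty":3.5,"tz":0,"wx":0,"wy":0,"wz":0},{"tx":0,"ty":3.5,"tz":0,"wx":0,"wy":0,"wz":0},{"tx":0,"ty":3.5,"tz":0,"wx":0,"wy":0,"wz":0},{"tx":0,"ty":1.7,"tz":0,"wx":0,"wy":0,"wz":0}])

```text
time_s: 11.22
ee_pos: [493.8, -148.2, 132.1]
ee_rot: [179.9, -0.0, -0.2]
force: [0.3, -0.8, -2.7]
gripper_width: 23.8
gripper_force: 30.0
```

```bash
python3 -c "
from h import *
f=snap('scene','s4'); 
g=snap('top','t4')
a=cv2.resize(cv2.imread('pics/s4.png')[90:230,260:420],None,fx=2.5,fy=2.5,interpolation=2)
b=cv2.resize(cv2.imread('pics/t4.png')[190:330,130:330],None,fx=2,fy=2.5,interpolation=2)
cv2.imwrite('pics/c4.png',np.hstack([a,b]))
go(494,60,92,0)"
```

```text
pos [ 494.  -147.3  131.9] rot [ 1.7995e+02 -3.0000e-02 -2.8000e-01] t 11.32 F [-0.1  0.8 -1.7] gw 24.0 q6 72
tool shift cm [ -0.1  -20.73   3.97] rows 6.0
turn [ 0.001 -0.    -0.005]
```

View pics/c4.png

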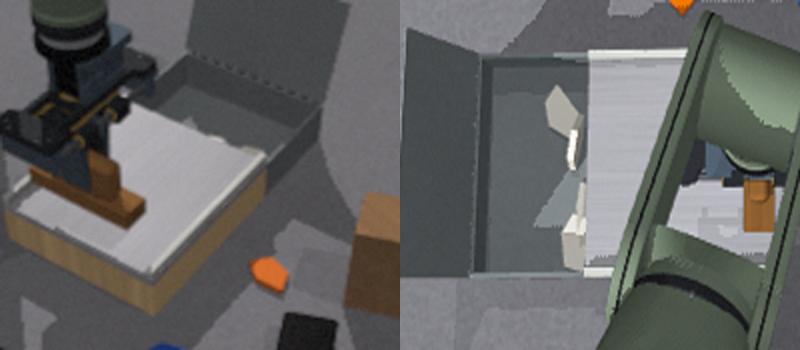

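The board is clear, and the shards lie in the tray along the board's end wall, at crop (562,110), (573,150) and (575,225–250). Next I'll return the scraper to the mat.

Emit:
move_arm(plan=[{"tx":-0.5,"ty":3,"tz":0,"wx":0,"wy":0,"wz":0},{"tx":-0.7,"ty":3.5,"tz":0,"wx":0,"wy":0,"wz":0},{"tx":-0.7,"ty":3.5,"tz":0,"wx":0,"wy":0,"wz":0},{"tx":-0.7,"ty":3.5,"tz":0,"wx":0,"wy":0,"wz":0},{"tx":-0.7,"ty":3.5,"tz":0,"wx":0,"wy":0,"wz":0},{"tx":-0.7,"ty":3,"tz":0,"wx":0,"wy":0,"wz":0},{"tx":-0.5,"ty":2.2,"tz":0,"wx":0,"wy":0,"wz":0},{"tx":0,"ty":0,"tz":2.5,"wx":0,"wy":0,"wz":0},{"tx":0,"ty":0,"tz":2.5,"wx":0,"wy":0,"wz":0},{"tx":0,"ty":0,"tz":2,"wx":0,"wy":0,"wz":0},{"tx":0,"ty":0,"tz":1,"wx":0,"wy":0,"wz":0},{"tx":0,"ty":0,"tz":0,"wx":0,"wy":0,"wz":0}])

```text
time_s: 12.32
ee_pos: [447.7, -364.2, 49.5]
ee_rot: [-179.8, 0.2, 0.0]
force: [-0.8, -0.7, -1.8]
gripper_width: 23.9
gripper_force: 30.0
```

```bash
python3 -c "
from h import *
go(445,-376,34.5,0)
f=load('top0');s=load('t4')
"
```

```text
pos [ 447.7 -364.2   49.5] rot [-1.7977e+02  2.4000e-01  1.0000e-02] t 12.32 F [-0.8 -0.7 -1.8] gw 23.9 q6 50
tool shift cm [-0.27  1.18  1.49] rows 1.0
turn [-0.004  0.004  0.   ]
```

Emit:
move_arm(plan=[{"tx":-0.2,"ty":0.9,"tz":0.5,"wx":0,"wy":0,"wz":0},{"tx":0,"ty":0,"tz":0.5,"wx":0,"wy":0,"wz":0},{"tx":0,"ty":0,"tz":0.3,"wx":0,"wy":0,"wz":0},{"tx":0,"ty":0,"tz":0.3,"wx":0,"wy":0,"wz":0},{"tx":0,"ty":0,"tz":0,"wx":0,"wy":0,"wz":0},{"tx":0,"ty":0,"tz":0,"wx":0,"wy":0,"wz":0}])

```text
time_s: 12.82
ee_pos: [447.1, -375.0, 36.1]
ee_rot: [180.0, -0.0, -0.0]
force: [-0.2, -0.5, -1.1]
gripper_width: 23.8
gripper_force: 30.0
```

Emit:
move_arm(plan=[{"tx":0,"ty":0,"tz":0.1,"wx":0,"wy":0,"wz":0},{"tx":0,"ty":0,"tz":0.05,"wx":0,"wy":0,"wz":0},{"tx":0,"ty":0,"tz":0.05,"wx":0,"wy":0,"wz":0},{"tx":0,"ty":0,"tz":0,"wx":0,"wy":0,"wz":0},{"tx":0,"ty":0,"tz":0,"wx":0,"wy":0,"wz":0}])

```text
time_s: 13.23
ee_pos: [447.0, -375.1, 33.9]
ee_rot: [-180.0, -0.0, -0.0]
force: [-0.7, 1.6, -2.2]
gripper_width: 24.0
gripper_force: 30.0
```

Emit:
move_arm(plan=[{"tx":0,"ty":0,"tz":0,"wx":0,"wy":0,"wz":0},{"tx":0,"ty":0,"tz":0,"wx":0,"wy":0,"wz":0},{"tx":0,"ty":0,"tz":0,"wx":0,"wy":0,"wz":0},{"tx":0,"ty":0,"tz":0,"wx":0,"wy":0,"wz":0},{"tx":0,"ty":0,"tz":0,"wx":0,"wy":0,"wz":0},{"tx":0,"ty":0,"tz":0,"wx":0,"wy":0,"wz":0},{"tx":0,"ty":0,"tz":0,"wx":0,"wy":0,"wz":0},{"tx":0,"ty":0,"tz":0,"wx":0,"wy":0,"wz":0}], gripper=7)

```text
time_s: 13.9
ee_pos: [447.0, -375.1, 33.9]
ee_rot: [-180.0, 0.0, -0.0]
force: [-0.5, 0.4, 0.7]
gripper_width: 69.9
gripper_force: 0.0
```

Emit:
move_arm(plan=[{"tx":0,"ty":0,"tz":-1,"wx":0,"wy":0,"wz":0},{"tx":0,"ty":0,"tz":-2,"wx":0,"wy":0,"wz":0},{"tx":0,"ty":0,"tz":-3,"wx":0,"wy":0,"wz":0},{"tx":0,"ty":0,"tz":-3.5,"wx":0,"wy":0,"wz":0},{"tx":0,"ty":0,"tz":-3.5,"wx":0,"wy":0,"wz":0},{"tx":0,"ty":0,"tz":-3.5,"wx":0,"wy":0,"wz":0},{"tx":0,"ty":0,"tz":-3,"wx":0,"wy":0,"wz":0},{"tx":0,"ty":0,"tz":0,"wx":0,"wy":0,"wz":0}])

```text
time_s: 14.57
ee_pos: [449.6, -377.3, 237.1]
ee_rot: [179.5, -0.6, -0.0]
force: [1.2, -0.7, 0.5]
gripper_width: 70.0
gripper_force: 0.0
```

```bash
python3 -c "
from h import *
g=snap('top','t5')
im=cv2.imread('pics/t5.png')
b=cv2.resize(im[195:305,130:240],None,fx=4.5,fy=4.5,interpolation=2)
c=cv2.resize(im[195:305,330:460],None,fx=2.2,fy=4.5,interpolation=2)
cv2.imwrite('pics/c5.png',np.hstack([b,c]))
go(445,-376,34.5,0)"
```

```text
pos [ 448.5 -376.4  233.7] rot [ 1.7966e+02 -4.0000e-01 -1.0000e-02] t 14.62 F [ 0.3  0.6 -1.1] gw 70.0 q6 49
tool shift cm [-0.49 -0.15 19.92] rows 5.0
turn [ 0.006 -0.007 -0.   ]
```

View pics/c5.png

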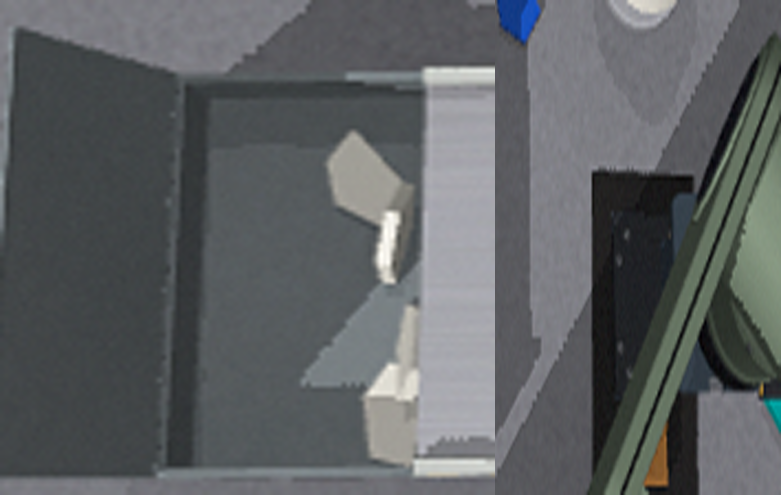

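The tray crop shows all four shards inside it, at (365,175), (388,245), (408,335) and (390,420), and none on the board. The scraper stands on the mat near (655,470). Next I'll carry the closed gripper over to the lid's outer side.

Emit:
move_arm(plan=[{"tx":0.2,"ty":-2,"tz":-0.2,"wx":0,"wy":0,"wz":0},{"tx":0.3,"ty":-3.7,"tz":-0.2,"wx":0,"wy":0,"wz":0},{"tx":0.3,"ty":-3.7,"tz":-0.2,"wx":0,"wy":0,"wz":0},{"tx":0.3,"ty":-3.7,"tz":-0.2,"wx":0,"wy":0,"wz":0},{"tx":0.3,"ty":-3.7,"tz":-0.2,"wx":0,"wy":0,"wz":0},{"tx":0.3,"ty":-3.7,"tz":-0.2,"wx":0,"wy":0,"wz":0},{"tx":0.3,"ty":-3.7,"tz":-0.2,"wx":0,"wy":0,"wz":0},{"tx":0.3,"ty":-3.7,"tz":-0.2,"wx":0,"wy":0,"wz":0},{"tx":0.3,"ty":-3.7,"tz":-0.2,"wx":0,"wy":0,"wz":0},{"tx":0.3,"ty":-3.7,"tz":-0.2,"wx":0,"wy":0,"wz":0},{"tx":0.3,"ty":-3.7,"tz":-0.2,"wx":0,"wy":0,"wz":0},{"tx":0.3,"ty":-3.7,"tz":-0.2,"wx":0,"wy":0,"wz":0}], gripper=0, force=10)

```text
time_s: 15.62
ee_pos: [481.1, 53.6, 252.2]
ee_rot: [180.0, 0.1, -0.0]
force: [0.5, -0.2, -0.1]
gripper_width: 0.1
gripper_force: 0.0
```

Emit:
move_arm(plan=[{"tx":0.3,"ty":-3.7,"tz":0,"wx":0,"wy":0,"wz":0},{"tx":0.3,"ty":-3.7,"tz":0,"wx":0,"wy":0,"wz":0},{"tx":0.3,"ty":-3.7,"tz":0,"wx":0,"wy":0,"wz":0},{"tx":0.3,"ty":-3.7,"tz":0,"wx":0,"wy":0,"wz":0},{"tx":0.3,"ty":-3.7,"tz":0,"wx":0,"wy":0,"wz":0},{"tx":0,"ty":-3.7,"tz":0,"wx":0,"wy":0,"wz":0},{"tx":0,"ty":-2.5,"tz":0,"wx":0,"wy":0,"wz":0},{"tx":0,"ty":0,"tz":0,"wx":0,"wy":0,"wz":0}])

```text
time_s: 16.28
ee_pos: [496.2, 303.2, 251.2]
ee_rot: [-179.9, 0.1, 0.2]
force: [1.1, 0.2, -0.6]
gripper_width: 0.9
gripper_force: 0.0
```

Run:
```python
from h import *
go(495,305,140,0)
f=snap('top','t6')
# lid edge corners from the first top view, z=174.6
g=load('top0')
for u,v in [(120+34/2.5,190+28/2.5),(120+16/2.5,190+276/2.5)]: print(onz(g,u,v,174.6))
C=f['color'][230:325,370:425]; h=cv2.cvtColor(C,cv2.COLOR_RGB2HSV)
m=((h[...,1]>110)&(h[...,2]>50)).astype(np.uint8)
c=max(cv2.findContours(m,0,2)[0],key=cv2.contourArea); r=cv2.minAreaRect(c); print(r,onz(f,r[0][0]+370,r[0][1]+230,26))
```

```text
pos [496.2 303.2 251.2] rot [-1.7994e+02  1.4000e-01  2.5000e-01] t 16.28 F [ 1.1  0.2 -0.6] gw 0.9 q6 120
tool shift cm [-0.09 -0.17 11.12] rows 3.0
turn [-0.001  0.002  0.004]
[605.18503961 245.05537529 174.6       ]
[385.84897511 245.3382785  174.6       ]
((29.64644432067871, 44.014732360839844), (56.61753845214844, 15.861236572265625), 87.61405944824219) [ 446.80254125 -375.03374905   26.        ]
```

Emit:
move_arm(plan=[{"tx":0,"ty":0,"tz":2,"wx":0,"wy":0,"wz":0},{"tx":0,"ty":0,"tz":3,"wx":0,"wy":0,"wz":0},{"tx":0,"ty":0,"tz":3,"wx":0,"wy":0,"wz":0},{"tx":0,"ty":0,"tz":3,"wx":0,"wy":0,"wz":0},{"tx":0,"ty":1,"tz":0.5,"wx":0,"wy":0,"wz":0},{"tx":0,"ty":1,"tz":0,"wx":0,"wy":0,"wz":0},{"tx":0,"ty":1,"tz":0,"wx":0,"wy":0,"wz":0},{"tx":0,"ty":1,"tz":0,"wx":0,"wy":0,"wz":0},{"tx":0,"ty":1,"tz":0,"wx":0,"wy":0,"wz":0}])

```text
time_s: 17.08
ee_pos: [498.6, 248.5, 140.5]
ee_rot: [-179.8, -0.3, -0.1]
force: [-0.3, 3.0, 1.7]
gripper_width: 0.2
gripper_force: 1.4
```

Emit:
move_arm(plan=[{"tx":0,"ty":1,"tz":0,"wx":0,"wy":0,"wz":0},{"tx":0,"ty":1,"tz":0,"wx":0,"wy":0,"wz":0},{"tx":0,"ty":1,"tz":0,"wx":0,"wy":0,"wz":0},{"tx":0,"ty":1,"tz":0,"wx":0,"wy":0,"wz":0},{"tx":0,"ty":0,"tz":0,"wx":0,"wy":0,"wz":0}])

```text
time_s: 17.5
ee_pos: [496.8, 206.7, 137.9]
ee_rot: [179.9, 0.0, -0.1]
force: [-1.3, 0.2, 0.4]
gripper_width: 0.5
gripper_force: 0.0
```

Emit:
move_arm(plan=[{"tx":0,"ty":1.1,"tz":-0.1,"wx":0,"wy":0,"wz":0},{"tx":0,"ty":1.1,"tz":0,"wx":0,"wy":0,"wz":0},{"tx":0,"ty":1.3,"tz":0.6,"wx":0,"wy":0,"wz":0},{"tx":0,"ty":1.3,"tz":0.8,"wx":0,"wy":0,"wz":0},{"tx":0,"ty":1.2,"tz":0.9,"wx":0,"wy":0,"wz":0},{"tx":0,"ty":1.1,"tz":1,"wx":0,"wy":0,"wz":0},{"tx":0,"ty":0,"tz":0,"wx":0,"wy":0,"wz":0}])

```text
time_s: 18.08
ee_pos: [494.9, 134.8, 103.2]
ee_rot: [179.8, 0.3, -0.1]
force: [-0.1, -0.4, -0.3]
gripper_width: 0.5
gripper_force: 0.0
```

```bash
python3 -c "
from h import *
go(495,121,85,0); go(495,113,64,0)
f=snap('scene','s7'); im=cv2.imread('pics/s7.png')[60:230,240:440]; cv2.imwrite('pics/c7.png',cv2.resize(im,None,fx=3,fy=3,interpolation=2))"
```

```text
pos [494.9 134.8 103.2] rot [ 1.7984e+02  3.5000e-01 -1.2000e-01] t 18.08 F [-0.1 -0.4 -0.3] gw 0.5 q6 104
tool shift cm [0.03 1.37 1.82] rows 1.0
turn [ 0.003  0.006 -0.002]
pos [494.9 134.8 103.2] rot [ 1.7984e+02  3.5000e-01 -1.2000e-01] t 18.08 F [-0.1 -0.4 -0.3] gw 0.5 q6 104
tool shift cm [0.04 2.16 3.93] rows 2.0
turn [ 0.003  0.006 -0.002]
```

View pics/c7.png

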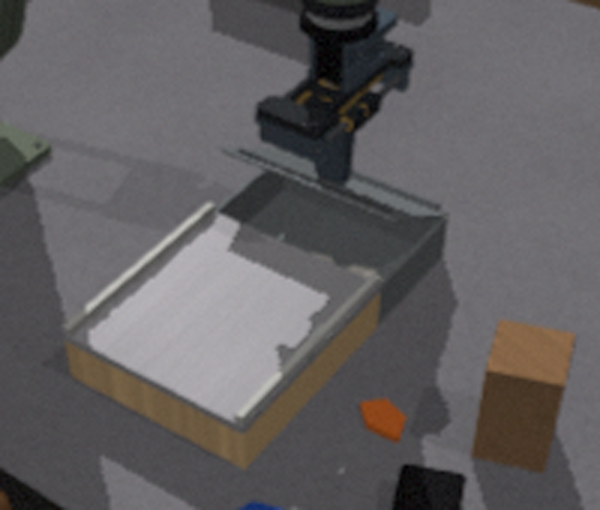

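The lid is at roughly 30° and follows the fingertips, at crop (335,180). I'll carry on down.

Emit:
move_arm(plan=[{"tx":0,"ty":0.7,"tz":0.9,"wx":0,"wy":0,"wz":0},{"tx":0,"ty":0.7,"tz":0.9,"wx":0,"wy":0,"wz":0},{"tx":0,"ty":0.5,"tz":0.9,"wx":0,"wy":0,"wz":0},{"tx":0,"ty":0.3,"tz":0.8,"wx":0,"wy":0,"wz":0},{"tx":0,"ty":0,"tz":0.4,"wx":0,"wy":0,"wz":0},{"tx":0,"ty":0,"tz":0,"wx":0,"wy":0,"wz":0},{"tx":0,"ty":0,"tz":0,"wx":0,"wy":0,"wz":0}])

```text
time_s: 18.72
ee_pos: [496.9, 115.9, 66.5]
ee_rot: [180.0, 0.1, -0.0]
force: [-0.1, 0.2, -1.2]
gripper_width: 0.4
gripper_force: 0.0
```

Emit:
move_arm(plan=[{"tx":0,"ty":0.5,"tz":0.2,"wx":0,"wy":0,"wz":0},{"tx":0,"ty":0.5,"tz":0.2,"wx":0,"wy":0,"wz":0},{"tx":0,"ty":0,"tz":0.1,"wx":0,"wy":0,"wz":0},{"tx":0,"ty":0,"tz":0.1,"wx":0,"wy":0,"wz":0},{"tx":0,"ty":0,"tz":0,"wx":0,"wy":0,"wz":0},{"tx":0,"ty":0,"tz":0,"wx":0,"wy":0,"wz":0}])

```text
time_s: 19.22
ee_pos: [497.1, 106.0, 60.9]
ee_rot: [-180.0, 0.0, -0.0]
force: [-0.2, -0.6, 0.5]
gripper_width: 0.6
gripper_force: 0.0
```

Emit:
move_arm(plan=[{"tx":0,"ty":0,"tz":0.1,"wx":0,"wy":0,"wz":0},{"tx":0,"ty":0,"tz":0.05,"wx":0,"wy":0,"wz":0},{"tx":0,"ty":0,"tz":0,"wx":0,"wy":0,"wz":0},{"tx":0,"ty":0,"tz":0,"wx":0,"wy":0,"wz":0}])

```text
time_s: 19.55
ee_pos: [497.2, 106.0, 60.2]
ee_rot: [-180.0, -0.0, 0.0]
force: [-1.7, -1.2, 5.3]
gripper_width: 0.1
gripper_force: 3.1
```

Emit:
move_arm(plan=[{"tx":0,"ty":0,"tz":0.15,"wx":0,"wy":0,"wz":0},{"tx":0,"ty":0,"tz":0.1,"wx":0,"wy":0,"wz":0},{"tx":0,"ty":0,"tz":0,"wx":0,"wy":0,"wz":0},{"tx":0,"ty":0,"tz":0,"wx":0,"wy":0,"wz":0}])

```text
time_s: 19.88
ee_pos: [497.2, 106.0, 60.1]
ee_rot: [-180.0, -0.1, 0.0]
force: [-6.1, -1.4, 23.9]
gripper_width: 0.5
gripper_force: 11.9
```

The lid hits a hard stop at 60.1 mm, which is its shut height. I'll retreat and check.

Emit:
move_arm(plan=[{"tx":0,"ty":0,"tz":-0.5,"wx":0,"wy":0,"wz":0},{"tx":0,"ty":0,"tz":-1.5,"wx":0,"wy":0,"wz":0},{"tx":0,"ty":0,"tz":-3,"wx":0,"wy":0,"wz":0},{"tx":0,"ty":0,"tz":-3,"wx":0,"wy":0,"wz":0},{"tx":0,"ty":-2,"tz":-3,"wx":0,"wy":0,"wz":0},{"tx":0,"ty":-3,"tz":-2,"wx":0,"wy":0,"wz":0},{"tx":0,"ty":-3,"tz":0,"wx":0,"wy":0,"wz":0},{"tx":0,"ty":-3,"tz":0,"wx":0,"wy":0,"wz":0},{"tx":0,"ty":-3,"tz":0,"wx":0,"wy":0,"wz":0},{"tx":0,"ty":-3,"tz":0,"wx":0,"wy":0,"wz":0},{"tx":0,"ty":-3,"tz":0,"wx":0,"wy":0,"wz":0},{"tx":0,"ty":0,"tz":0,"wx":0,"wy":0,"wz":0}])

```text
time_s: 20.88
ee_pos: [497.0, 310.9, 186.5]
ee_rot: [-179.8, -0.0, 0.2]
force: [0.3, -0.2, -0.0]
gripper_width: 0.6
gripper_force: 0.0
```

```bash
python3 -c "
from h import *
snap('scene','s8');snap('top','t8')
a=cv2.resize(cv2.imread('pics/s8.png')[60:300,150:440],None,fx=1.4,fy=1.6,interpolation=2)
b=cv2.resize(cv2.imread('pics/t8.png')[90:330,120:500],None,fx=1,fy=1.6)
cv2.imwrite('pics/c8.png',np.hstack([a,b]))"
```

```text
(no output)
```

View pics/c8.png

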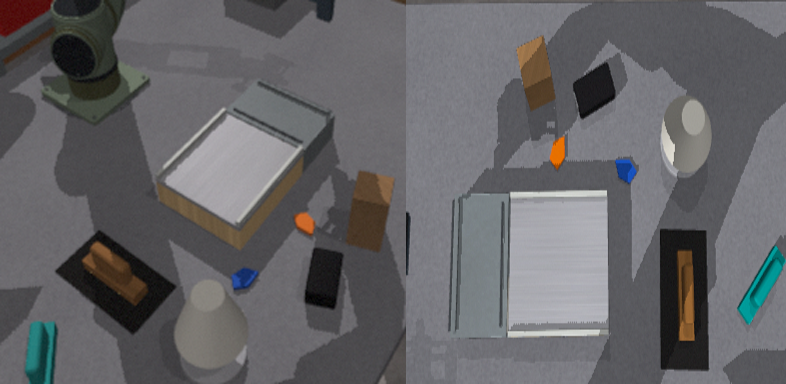

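The lid is shut level over the tray at (280,115), the board is clear at (230,165), and the scraper stands upright on the mat at (115,270). The bystanders haven't moved. Handing in.

```bash
python3 -c "
from h import *
print(env.job_done())"
```

```text
the job is handed in; nothing more can be done
None
```

The job is handed in: all four shards are in the tray, its lid is shut, the scraper stands released on the mat, and the lamp, carton and adapter are where they were (about 21 s of the 70 s used).

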